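Chuck key under the till

TASK

The lathe's chuck key has slipped to the bottom of the tool chest, somewhere under the sliding till. Draw the till all the way forward, reach in under the propped lid and feel over the floor for the key, lift it out and lay it gently, flat, in the plywood lathe tray, then slide the till fully home again. Do not lean on the lid, push the tray about or disturb the bowl, lathe centre and faceplate.

Things in the scene. Friction and masses are not known exactly. Their poses are not given: they have to be found in the camera images.
- chest: Brown wooden tool chest, heavy, does not move: 334 deep (x) x 344 wide (y) x 95 mm high; walls 12 mm, inner floor 9 mm above the bench, inside 310 x 320 mm. Origin: centre of the underside; +x is its back (hinge side), z up. A steel stay runs up outside its +y end from x = -20, z = 78 mm to the lid.
- lid: The chest's lid, a board 10 x 340 x 350 mm, held 62 degrees open by its stay; does not move. Origin: mid hinge line (chest x = 167, z = 97 mm). It slants forwards and up over the back half of the chest, free edge 160 mm in front of the back, 400 mm above the bench: a tool must lean back to the robot 25 to 35 degrees to get in under it. Axes as the chest's.
- till (a joint): Position (m) of the sliding till, a pale wooden tray 125 deep x 316 wide x 34 mm high. 0 = fully home at the back (starts 10 to 30 mm short); grows towards the robot to 0.182 at the front wall, baring the back 185 mm of the floor. Underside 56, top edge 90 mm above the bench. Friction 1.5 N plus 6 N per m/s; stays where left. An offcut and a sanding block lie loose in its halves.
- till_grip (a point): On the top edge of the till's middle divider, 12 mm in front of the till's middle, 90 mm above the bench. The divider is a wall 10 mm thick (y), running fore and aft (x), rounded on top; the till's floor lies 28 mm below its top; about 35 mm is free on both sides of it. Moves with the till; axes as the chest's.
- key: T-handled steel chuck key, 0.15 kg, lying flat: a shaft 12 x 12 mm from y = -56 to +44 mm in its own frame, and a crossbar 76 mm long (x), 12 mm wide and thick, at y = 44 to 56. Origin: underside, mid-length; z up. It balances at about y = +15 mm. Starts on the chest's floor under the till, crossbar to the back, shaft within 25 degrees of the chest's x.
- tray: Shallow plywood lathe tray, loose, 0.5 kg, 190 mm (x) x 160 mm (y) outside, 28 mm high, walls 7 mm, floor 7 mm; a small wooden cleat on each short end. The key fits in it any way round. Stands on the bench to the left or the right of the chest. Origin: centre of the underside; x along its length, z up.
- bowl: Small turned wooden bowl, 136 mm across, 60 mm high, on the other side of the chest from the tray. Bystander. Origin: centre of the underside.
- centre: Steel lathe centre standing on its 42 mm flange, 88 mm high. Bystander. Origin: centre of the underside.
- plate: Lathe faceplate, steel disc 82 mm across with a boss, 26 mm high. Bystander. Origin: centre of the underside.

How it is judged:
On the way, in this order (a step that is already met when the one before it is completed fails the run):
1. the till is drawn forward against the chest's front wall (value of joint till above 0.165 m), for 0.2 s.
2. the key is lifted out over the chest's rim (height (world z) of key above 0.1 m), for 0.2 s.
3. the key lies flat in the tray, let go (x of key in the frame of tray between -0.07 and 0.07 m and y of key in the frame of tray between -0.055 and 0.055 m and z of key in the frame of tray between -0.002 and 0.016 m and angle between key's own z axis and vertical below 0.2 rad and linear speed of key below 0.02 m/s and contact force between the fingers and key below 0.1 N), for 0.3 s.
At the end, for the whole second after the job is handed in: the key lies flat (within 0.2 rad) and still on the floor of the tray, let go, its middle within 70 mm lengthways and 55 mm crossways of the tray's; the till is home to within 8 mm; the tray stands level (all of step 3 and value of joint till below 0.008 m and velocity of joint till below 0.01 m/s and angle between tray's own z axis and vertical below 0.05 rad); the robot touches nothing.
It fails at once if the lid or its stay is leaned on with more than 20 N (contact force between any of the arm, the fingers and lid above 20 N).
It fails at once if the bowl, the lathe centre or the faceplate is moved more than 30 mm (distance of any of bowl, centre, plate from where it was at the start of the episode above 0.03 m).
It fails at once if the tray is pushed more than 40 mm from its place (distance of tray from where it was at the start of the episode above 0.04 m).
It fails at once if the key is dropped: it falls free of the fingers at over 0.8 m/s (some 33 mm) (linear speed of key above 0.8 m/s and contact force between the fingers and key below 0.1 N).
It also fails if it takes over 72 s, if anything falls off the work surface, if the arm or the gripper's body presses on something with over 40 N, if the wrist force passes 120 N, or if a joint passes its speed limit or range.

ROBOT

A 6-joint arm with a two-finger parallel gripper is mounted at the origin on a cart in front of the work surface, level with it; the furniture and walls round the work are solid. World frame = base frame: x ahead of the robot, y to its left, z up, the work surface at z = 0. Lengths are in m, angles in rad, forces in N, time in s.
With the tool pointing down it reaches from about 0.375 to 0.9 m from the base axis. Payload 3.1 kg.
Tool frame: the origin (TCP) lies on the centre line of the jaws, within the pads' length; the fingertips stand 8 mm ahead of it and the grasp point (between the pads) lies 11 mm behind it; z points along the fingers, y is the line along which they close (so a half turn about z gives the same grasp; the last joint's range is limited). The gripper opens to 85 mm and grips with 20 to 120 N. Pads are 22 mm wide; open, the fingers measure 114 mm over their backs; the gripper's body (76 mm by 85 mm) begins 54 mm behind the grasp point. The pads swing forward as they close: fully open they stand 13 mm farther back than shut.
Start: joints at [-1.492, 0.527, 1.433, -0, 1.181, -0.178], TCP at [0.159, -0.604, 0.239] pointing down, gripper open.
Joint ranges: [-3.08, 3.08], [-0.75, 2.2], [0.22, 2.44], [-1.43, 4.57], [0, 2.65], [-2.85, 2.85]. Speed limits (rad/s): [2.79, 2.79, 3.14, 3.14, 3.14, 3.14].

INTERFACE

Orientations are given as a unit quaternion [x, y, z, w].
In Python, from station import arm gives the robot as it stands. The module is installed in compiled form; this text tells all that it offers.
- The arm moves only by the shell command python3 -m creep 'ROWS' [FORCE]. ROWS is a JSON list of rows, 1 to 5 of them, each an object with the fields aperture (the finger opening in m), d (a list: dx, dy, dz in m), rotvec (a list: a rotation vector rx, ry, rz in rad); a field left out counts as zero (the opening has to be given); each row is the pose to reach, as a shift and turn from the pose commanded when the command began, along the tool's axes at that moment; what a row does not reach only later rows make up. A row lasts 1/8 s, in which the tool goes at most 0.0625 m and 0.188 rad, less where a joint would pass 70% of its speed; a pose out of reach is approached as far as the arm can. The fingers move at their own pace and stop on an object; FORCE is the grip in N (left out, the last holds). Time passes only in rows, so rows that do not move let the fingers close. It prints the time, the measured TCP pose, the force, the opening and the grip force at its end. Input that does not fit is refused with a message, and nothing moves.
- arm.get_obs(): the state, without advancing time (a new reading comes with each control period).
- arm.grab_frame(name): name is "scene" or "top" or "wrist"; returns the picture (384x512x3 uint8, blue, green, red); there is no depth.
- arm.camera_model(name): a dict with "intrinsics" (3x3 intrinsics, pixels), "rvec" (rotation vector, rad) and "tvec" (3), from world to camera coordinates, as OpenCV has them. Camera axes: x right, y down, z forward; pixel columns grow to the right and rows downward; lengths in m; the calibration is good to about 2 mm. A picture is of the moment at which its call begins: read the wrist's pose just before it. camera_model takes no time and is no camera call; for the wrist camera it gives the pose at the moment of the call.
- arm.finish_job(): hands the job in; it is judged then, once.
The state is a dict: "time_s": time; "qpos": joint angles; "joint_vel": joint speeds; "tau": joint torques, N m; "tcp_pos": TCP position; "orientation": TCP orientation; "wrist_force": force on the tool from outside, world axes, zero at the start; "wrist_torque": the same for the moment, N m; "gripper_width": finger opening in m; "grip_force": force on a finger pad.
Only numpy, scipy, OpenCV 4.12 (cv2) and the standard library are available. Lean on these libraries where they do the work, as an engineer would, in place of code of your own. Each camera call takes 0.05 s, during which the arm holds its last target. There are 200 camera calls.

## Working session

There is one attempt and no reset: what is moved stays moved. The work goes in short steps, Python scripts to look and compute and a shell command to move; the robot and the scene stay as the last step left them, time stands still between calls to the robot, and variables do not carry over. Pictures are saved under pics/ and viewed, at most 10 in all, crops included, and the job is handed in when it is done.

```bash
mkdir -p pics; cat > h.py <<'E'
import numpy as np, cv2
from scipy.spatial.transform import Rotation as R
from station import arm
def ray(cam,px):
    m=arm.camera_model(cam);K=np.array(m["intrinsics"]);Rm=cv2.Rodrigues(np.array(m["rvec"],float))[0];t=np.array(m["tvec"],float).ravel()
    c=-Rm.T@t; d=Rm.T@np.linalg.inv(K)@np.array([px[0],px[1],1.]); return c,d
def at(cam,px,z):
    c,d=ray(cam,px); return c+d*(z-c[2])/d[2]
def proj(cam,P):
    m=arm.camera_model(cam);return cv2.projectPoints(np.array(P,float).reshape(-1,3),np.array(m["rvec"],float),np.array(m["tvec"],float),np.array(m["intrinsics"],float),None)[0].reshape(-1,2)
def st():
    o=arm.get_obs();print(round(o["time_s"],2),np.round(o["tcp_pos"],4),"R\n",np.round(R.from_quat(o["orientation"]).as_matrix(),3),np.round(o["qpos"],3),np.round(o["wrist_force"],1),round(o["gripper_width"],4));return o
def delta(P,Rt=None):
    """tool-axis shift & rotvec to world TCP P, rotation matrix Rt"""
    o=arm.get_obs();R0=R.from_quat(o["orientation"]);d=R0.inv().apply(np.array(P)-o["tcp_pos"])
    rv=np.zeros(3) if Rt is None else (R0.inv()*R.from_matrix(Rt)).as_rotvec()
    print("d",np.round(d,4),"rv",np.round(rv,3));return d,rv
def snap(cam,name,crop=None,s=1.5):
    f=arm.grab_frame(cam)
    if crop: f=f[crop[1]:crop[3],crop[0]:crop[2]]
    cv2.imwrite(f"pics/{name}.png",cv2.resize(f,None,fx=s,fy=s,interpolation=cv2.INTER_CUBIC))
E
python3 - <<'E'
from h import *
st()
a=arm.grab_frame("scene");b=arm.grab_frame("top")
cv2.imwrite("pics/a.png",cv2.resize(a,None,fx=1.5,fy=1.5));cv2.imwrite("pics/b.png",cv2.resize(b,None,fx=1.5,fy=1.5))
for c in("scene","top"):print(c,ray(c,(256,192)))
E
```

```text
0.0 [ 0.1587 -0.6038  0.2383] R
 [[ 0.967  0.254 -0.   ]
 [ 0.254 -0.967  0.002]
 [ 0.    -0.002 -1.   ]] [-1.492  0.528  1.434 -0.     1.181 -0.179] [ 0.  -1.   0.2] 0.0852
scene (array([0.08336622, 0.65993281, 0.76423297]), array([ 0.49387789, -0.61859518, -0.6113484 ]))
top (array([0.33322019, 0.08134771, 1.21876364]), array([ 0.21510324, -0.07375905, -0.97381248]))
```

View pics/a.png

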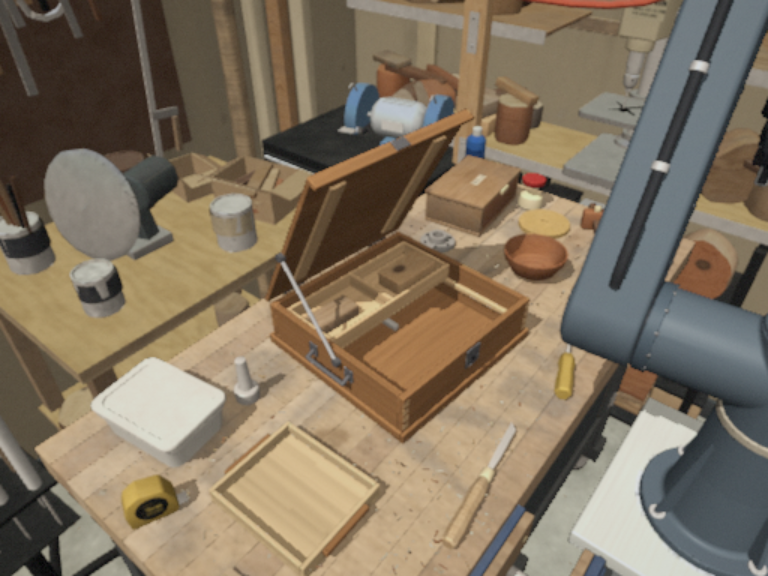

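View pics/b.png

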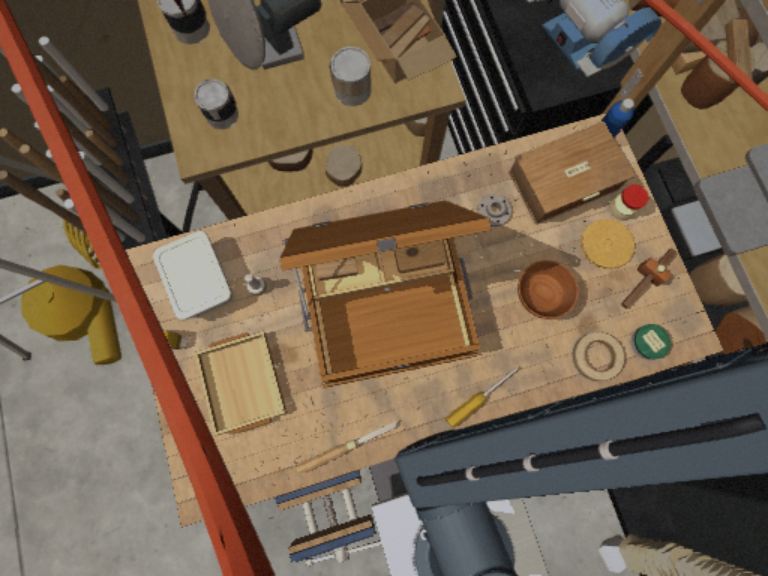

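The views show the chest centre, the tray on the left (+y) at top (242,382), the bowl on the right at (548,290), the centre at (255,284) and the plate at (495,208). In the scene view, a bit of the key shows under the till at (388,322). I'll zoom in on the chest with a first pose overlaid.

```bash
python3 - <<'E'
from h import *
# chest rim front edge guess (top view), px in 768-scale
for n,p,z in [("FL bottom",(322,384),0),("FR bottom",(480,352),0),("FL top",(322,376),.095),("FR top",(478,346),.095)]:
    print(n,np.round(at("top",(p[0]/1.5,p[1]/1.5),z),4))
for p in [(198,352),(266,333),(285,411),(217,432)]: print("tray",np.round(at("top",(p[0]/1.5,p[1]/1.5),.028),4))
f=cv2.imread("pics/b.png")[190:450,180:500]; cv2.imwrite("pics/c.png",cv2.resize(f,None,fx=2.3,fy=2.3,interpolation=cv2.INTER_CUBIC))
E
```

```text
FL bottom [0.43   0.1903 0.    ]
FR bottom [ 0.392  -0.1778  0.    ]
FL top [0.4384 0.1773 0.095 ]
FR top [ 0.4007 -0.1578  0.095 ]
tray [0.5786 0.435  0.028 ]
tray [0.5752 0.2783 0.028 ]
tray [0.3956 0.2812 0.028 ]
tray [0.3964 0.4336 0.028 ]
```

View pics/c.png

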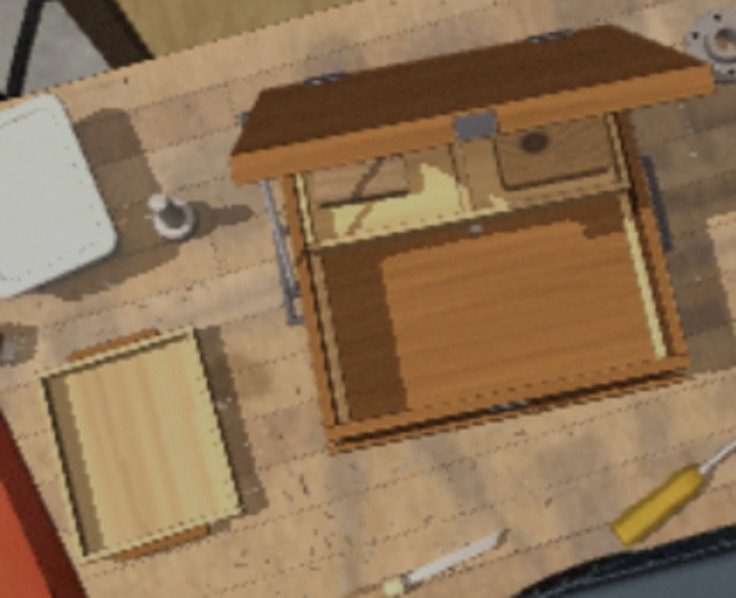

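The crop shows rim front corners at (330,438) and (688,366), the till's front edge from (310,248) to (628,188), the divider ending near (468,212), and the tip of the key shaft at (476,229).

```bash
python3 - <<'E'
from h import *
g=lambda u,v,z:at("top",((u/2.3+180)/1.5,(v/2.3+190)/1.5),z)
FL=g(330,438,.095);FR=g(688,366,.095);print(FL,FR,np.linalg.norm(FL-FR))
IL=g(348,420,.095);IR=g(665,357,.095);print("inner",IL,IR,np.linalg.norm(IL-IR))
d=(FL-FR)[:2]; yaw=np.arctan2(-d[0],d[1]);print("yaw",np.degrees(yaw))
ax=np.array([np.cos(yaw),np.sin(yaw),0]);ay=np.array([-np.sin(yaw),np.cos(yaw),0])
C=(FL+FR)/2+.167*ax;C[2]=0;print("chest",C)
for n,p in [("tillFL",g(310,248,.09)),("tillFR",g(628,188,.09)),("div",g(468,207,.09)),("keytip",g(476,229,.015)),("left rim",g(285,180,.095))]:
  q=p-C;print(n,p.round(4),"chest",(q@ax).round(4),(q@ay).round(4))
# overlay model in scene and top
def overlay(cam,f,s):
  for z in(0,.095):
    P=[C+sx*.167*ax+sy*.172*ay+[0,0,z] for sx,sy in((1,1),(1,-1),(-1,-1),(-1,1))]
    cv2.polylines(f,[np.int32(proj(cam,P)*s)],1,(0,255,0),1)
  P=[C+(.155-.0625*2-.02 )*ax+sy*.158*ay+[0,0,.09] for sy in(1,-1)]
  cv2.polylines(f,[np.int32(proj(cam,P)*s)],0,(255,0,0),1)
a=cv2.imread("pics/a.png");overlay("scene",a,1.5)
b=cv2.imread("pics/b.png");overlay("top",b,1.5)
x=cv2.resize(a[200:460,240:560],None,fx=1.2,fy=1.2);y=cv2.resize(b[190:450,180:500],None,fx=1.2,fy=1.2)
cv2.imwrite("pics/d.png",np.hstack([x,y]))
E
```

```text
[0.42860045 0.17686243 0.095     ] [ 0.39371333 -0.15785473  0.095     ] 0.3365303749628979
inner [0.43937401 0.15670173 0.095     ] [ 0.40791143 -0.14024554  0.095     ] 0.29860939793584373
yaw -5.950378085755345
chest [ 0.5772571  -0.00780856  0.        ]
tillFL [0.6062 0.1471 0.09  ] chest 0.0127 0.1571
tillFR [ 0.5727 -0.1614  0.09  ] chest 0.0114 -0.1532
div [ 0.6002 -0.0084  0.09  ] chest 0.0229 0.0018
keytip [ 0.5935 -0.0153  0.015 ] chest 0.0169 -0.0058
left rim [0.6764 0.1518 0.095 ] chest 0.082 0.1691
```

View pics/d.png

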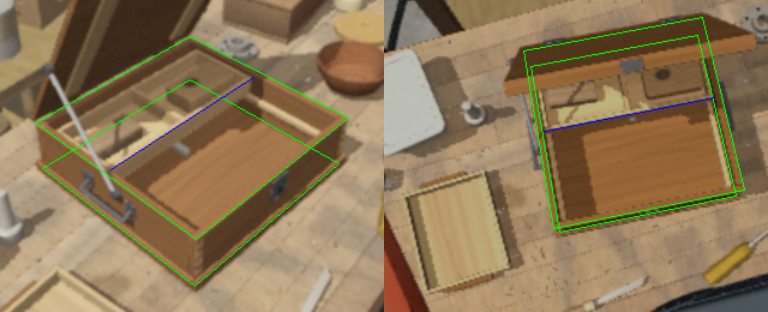

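The overlay matches the chest to within a few mm: yaw about -6°, till about 0.018 short of home, divider near chest y of +2 mm. Now to work out the approach.

```bash
cat >> h.py <<'E'
YAW=np.radians(-5.95);AX=np.array([np.cos(YAW),np.sin(YAW),0]);AY=np.array([-np.sin(YAW),np.cos(YAW),0]);C=np.array([.577,-.007,0])
W=lambda x,y,z:C+x*AX+y*AY+np.array([0,0,z])
def tilt(deg,ydir=None):
    y=-AY if ydir is None else ydir; f=np.cross(y,[0,0,1.]);f=-f if f[0]<0 else f
    t=np.radians(deg);z=np.sin(t)*f-np.cos(t)*np.array([0,0,1.]);return np.c_[np.cross(y,z),y,z]
inch=lambda:(lambda p:np.round([(p-C)@AX,(p-C)@AY,p[2]],4))(np.array(arm.get_obs()["tcp_pos"]))
E
python3 -c "
from h import *
print(tilt(30).round(3));delta([.40,-.35,.32],tilt(30))"
```

```text
[[ 0.861 -0.104  0.497]
 [-0.09  -0.995 -0.052]
 [ 0.5   -0.    -0.866]]
d [ 0.2979 -0.1844 -0.0811] rv [-0.096  0.518  0.352]
```

```bash
python3 -m creep '[{"aperture": 0.035, "d": [0.06, -0.037, -0.016]}, {"aperture": 0.035, "d": [0.12, -0.074, -0.03], "rotvec": [-0.02, 0.1, 0.07]}, {"aperture": 0.035, "d": [0.18, -0.11, -0.05], "rotvec": [-0.05, 0.26, 0.18]}, {"aperture": 0.035, "d": [0.24, -0.15, -0.065], "rotvec": [-0.07, 0.39, 0.26]}, {"aperture": 0.035, "d": [0.298, -0.184, -0.081], "rotvec": [-0.096, 0.518, 0.352]}]' 30 && python3 -c "
from h import *
st();delta(W(-.0125,.002,.225),tilt(30))"
```

```text
time_s: 0.72
tcp_pos: [0.3693, -0.3827, 0.3101]
orientation: [0.964, -0.052, 0.261, 0.014]
wrist_force: [0.8, -0.3, 0.3]
gripper_width: 0.0351
grip_force: 0.0
0.72 [ 0.3693 -0.3827  0.3101] R
 [[ 0.859 -0.108  0.501]
 [-0.093 -0.994 -0.055]
 [ 0.504  0.    -0.864]] [-1.282  0.218  1.855  0.611  0.943  0.061] [ 0.8 -0.3  0.3] 0.0351
d [ 0.0897 -0.3979  0.1507] rv [ 0.002 -0.005 -0.003]
```

```bash
python3 -m creep '[{"aperture": 0.035, "d": [0.013, -0.057, 0.02]}, {"aperture": 0.035, "d": [0.026, -0.114, 0.042]}, {"aperture": 0.035, "d": [0.038, -0.17, 0.064]}, {"aperture": 0.035, "d": [0.05, -0.226, 0.085]}, {"aperture": 0.035, "d": [0.06, -0.28, 0.1]}]' && python3 -m creep '[{"aperture": 0.035, "d": [0.01, -0.05, 0.02]}, {"aperture": 0.035, "d": [0.02, -0.1, 0.04]}, {"aperture": 0.035, "d": [0.02, -0.1, 0.04]}]' >/dev/null && python3 -c "
from h import *
st();print(inch());delta(W(-.0125,.002,.225),tilt(30));delta(W(.0625,.002,.082),tilt(30))
snap('wrist','e')"
```

```text
time_s: 1.35
tcp_pos: [0.4993, -0.1141, 0.2521]
orientation: [0.965, -0.05, 0.259, 0.014]
wrist_force: [1.1, 0.2, 0.4]
gripper_width: 0.0349
grip_force: 0.0
1.73 [ 0.5464 -0.0161  0.2266] R
 [[ 0.863 -0.096  0.496]
 [-0.082 -0.995 -0.049]
 [ 0.498  0.001 -0.867]] [-0.284  0.323  2.02   0.318  0.299  1.102] [-0.5 -0.  -0.2] 0.0349
[-0.0295 -0.0123  0.2266]
d [ 0.014  -0.0141  0.0099] rv [-0.003  0.002  0.008]
d [ 0.0078 -0.0137  0.1712] rv [-0.003  0.002  0.008]
```

View pics/e.png

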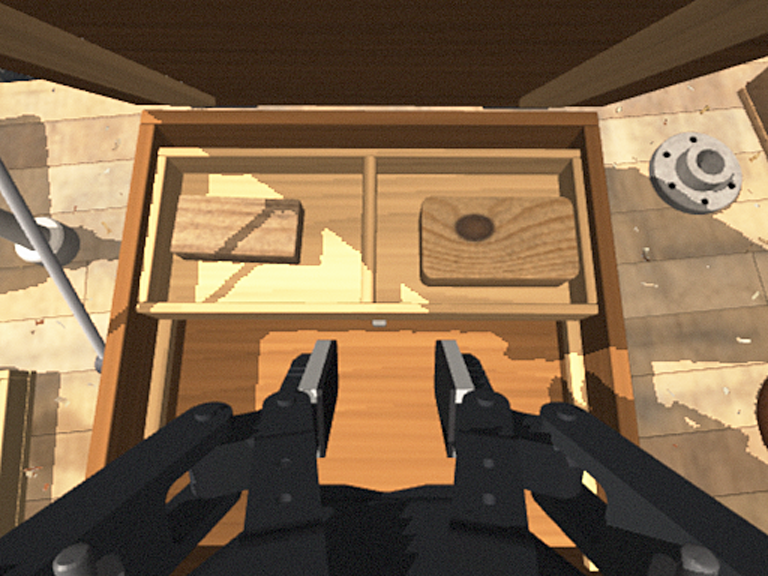

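The wrist view shows the divider from (370,157) to (368,303), the till's front edge at y≈308, the key tip at (379,322), the back inner rim at y≈125, and the sides at x=155 and 588.

```bash
python3 - <<'E'
from h import *
g=lambda u,v,z:(lambda p:(p.round(4),np.round([(p-C)@AX,(p-C)@AY],4)))(at("wrist",(u/1.5,v/1.5),z))
for n,u,v,z in [("div back",370,157,.09),("div front",368,303,.09),("tillFL",138,308,.09),("tillFR",597,308,.09),("tillBL",160,152,.09),("tillBR",580,152,.09),("rim BL out",141,113,.095),("rim BR out",597,113,.095),("key",379,322,.015)]: print(n,*g(u,v,z))
E
```

```text
div back [ 0.7078 -0.023   0.09  ] [ 0.1317 -0.0024]
div front [ 0.5978 -0.0117  0.09  ] [ 0.0212 -0.0025]
tillFL [0.6097 0.1446 0.09  ] [0.0168 0.1541]
tillFR [ 0.579 -0.167  0.09 ] [ 0.0186 -0.1589]
tillBL [0.7271 0.1325 0.09  ] [0.1348 0.1543]
tillBR [ 0.6966 -0.1796  0.09  ] [ 0.1369 -0.1592]
rim BL out [0.758  0.1448 0.095 ] [0.1643 0.1698]
rim BR out [ 0.7248 -0.1961  0.095 ] [ 0.1666 -0.1728]
key [ 0.5951 -0.018   0.015 ] [ 0.0192 -0.0091]
```

```bash
python3 -c "
from h import *
delta(W(.0635,-.0015,.083),tilt(30))"; python3 -m creep '[{"aperture": 0.035, "d": [0.008, -0.01, 0.04], "rotvec": [-0.003, 0.002, 0.008]}, {"aperture": 0.035, "d": [0.008, -0.01, 0.08], "rotvec": [-0.003, 0.002, 0.008]}, {"aperture": 0.035, "d": [0.008, -0.01, 0.12], "rotvec": [-0.003, 0.002, 0.008]}, {"aperture": 0.035, "d": [0.008, -0.01, 0.12], "rotvec": [-0.003, 0.002, 0.008]}]' && python3 -c "
from h import *
print(inch());delta(W(.0635,-.0015,.083),tilt(30));snap('wrist','f')"
```

```text
d [ 0.0088 -0.0125  0.1712] rv [-0.001  0.001  0.005]
time_s: 2.28
tcp_pos: [0.6136, -0.0196, 0.1255]
orientation: [0.965, -0.056, 0.258, 0.015]
wrist_force: [-0.8, -0.6, 0.8]
gripper_width: 0.0349
grip_force: 0.0
[ 0.0377 -0.0088  0.1255]
d [ 0.0011 -0.0075  0.0497] rv [ 0.005  0.002 -0.011]
```

View pics/f.png

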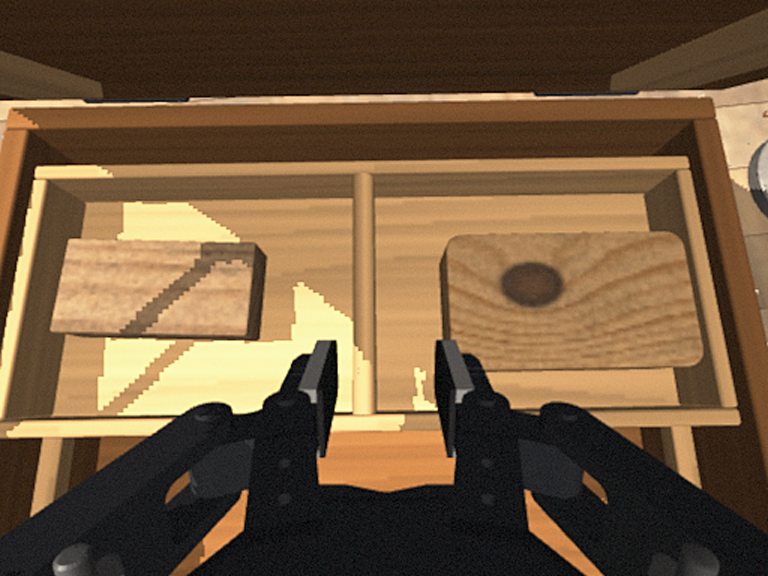

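The divider is at x≈364, left of the jaw centre at 386, as the computed shift says. Both fingers will clear the offcut and the block, so I go down and close.

```bash
python3 -m creep '[{"aperture": 0.035, "d": [0.001, -0.008, 0.015]}, {"aperture": 0.035, "d": [0.001, -0.008, 0.035]}, {"aperture": 0.035, "d": [0.001, -0.008, 0.048]}, {"aperture": 0.035, "d": [0.001, -0.008, 0.049]}]' && python3 -c "
from h import *
print(inch())" && python3 -m creep '[{"aperture": 0.0, "d": [0.001, 0, 0]}, {"aperture": 0, "d": [0.001, 0, 0]}, {"aperture": 0, "d": [0.001, 0, 0]}]' 30 && python3 -c "
from h import *
print(inch());delta(W(.0635-.165,-.0015,.083),tilt(30))"
```

```text
time_s: 2.82
tcp_pos: [0.6406, -0.0123, 0.0866]
orientation: [0.964, -0.054, 0.26, 0.015]
wrist_force: [0.3, 0.0, 0.1]
gripper_width: 0.0349
grip_force: 0.0
[0.0638 0.0013 0.0866]
time_s: 3.2
tcp_pos: [0.6414, -0.0126, 0.0879]
orientation: [0.964, -0.054, 0.261, 0.015]
wrist_force: [-1.1, 0.1, 4.7]
gripper_width: 0.0089
grip_force: 33.1
[0.0646 0.0011 0.0879]
d [-0.146   0.0039 -0.0794] rv [ 0.005 -0.004 -0.006]
```

```bash
python3 -m creep '[{"aperture": 0, "d": [-0.015, 0, -0.009]}, {"aperture": 0, "d": [-0.042, 0, -0.024], "rotvec": [0, -0.04, 0]}, {"aperture": 0, "d": [-0.07, 0.001, -0.04], "rotvec": [0, -0.1, 0]}, {"aperture": 0, "d": [-0.098, 0.001, -0.056], "rotvec": [0, -0.16, 0]}, {"aperture": 0, "d": [-0.12, 0.001, -0.069], "rotvec": [0, -0.22, 0]}]' && python3 -c "
from h import *
st();print(inch());delta(W(.0635-.164,0,.0875))"
```

```text
time_s: 3.82
tcp_pos: [0.5345, -0.0017, 0.0876]
orientation: [0.981, -0.055, 0.186, 0.007]
wrist_force: [1.7, -15.5, -2.9]
gripper_width: 0.0089
grip_force: 32.2
3.83 [ 0.5345 -0.0017  0.0876] R
 [[ 0.925 -0.11   0.365]
 [-0.105 -0.994 -0.035]
 [ 0.366 -0.006 -0.931]] [-0.242  0.609  2.056  0.468  0.118  0.986] [  1.7 -15.5  -2.9] 0.0089
[-0.0428  0.0009  0.0876]
d [-0.0537  0.0013 -0.021 ] rv [0. 0. 0.]
```

```bash
python3 -m creep '[{"aperture": 0, "rotvec": [0, -0.08, 0]}, {"aperture": 0, "d": [-0.015, 0.001, -0.006], "rotvec": [0, -0.2, 0]}, {"aperture": 0, "d": [-0.033, 0.001, -0.013], "rotvec": [0, -0.3, 0]}, {"aperture": 0, "d": [-0.033, 0.001, -0.013], "rotvec": [0, -0.3, 0]}]' && python3 -c "
from h import *
st();print(inch());delta(W(.0635-.164,.001,.0875),tilt(0))"
```

```text
time_s: 4.32
tcp_pos: [0.4973, 0.002, 0.0876]
orientation: [0.998, -0.052, 0.034, -0.002]
wrist_force: [-3.5, -17.0, 4.7]
gripper_width: 0.0086
grip_force: 33.6
4.33 [0.4973 0.002  0.0876] R
 [[ 0.992 -0.103  0.068]
 [-0.103 -0.995  0.001]
 [ 0.068 -0.008 -0.998]] [-0.231  0.596  1.926  0.031  0.553  1.418] [ -3.5 -17.    4.7] 0.0086
[-0.0802  0.0007  0.0876]
d [-0.0203 -0.0003 -0.0013] rv [-0.008 -0.068  0.   ]
```

```bash
python3 -m creep '[{"aperture": 0, "d": [-0.006, 0.002, 0]}, {"aperture": 0, "d": [-0.014, 0.002, -0.001]}, {"aperture": 0, "d": [-0.02, 0.002, -0.001]}, {"aperture": 0, "d": [-0.02, 0.002, -0.001]}]' && python3 -c "
from h import *
st();print(inch());snap('wrist','g')"
```

```text
time_s: 4.82
tcp_pos: [0.477, 0.0039, 0.0875]
orientation: [0.998, -0.052, 0.035, -0.003]
wrist_force: [-1.8, -9.9, 6.7]
gripper_width: 0.0087
grip_force: 33.8
4.83 [0.477  0.0039 0.0875] R
 [[ 0.992 -0.104  0.07 ]
 [-0.105 -0.994  0.003]
 [ 0.069 -0.01  -0.998]] [-0.239  0.582  1.978  0.04   0.515  1.403] [-1.8 -9.9  6.7] 0.0087
[-0.1006  0.0005  0.0875]
```

View pics/g.png

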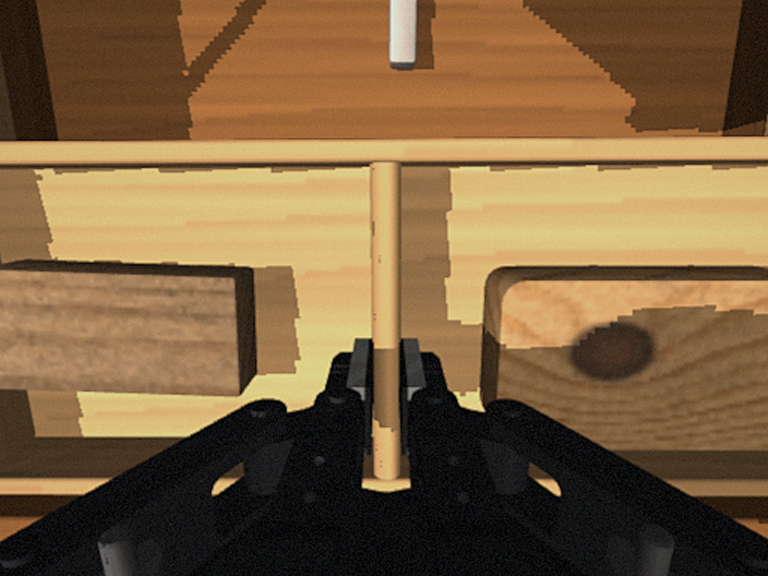

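The till is fully forward, gripped by its divider. The key's shaft end is visible at (402,65), pointing back. I release, rise, and look over the bared floor.

```bash
python3 -m creep '[{"aperture": 0.035}, {"aperture": 0.035}, {"aperture": 0.035, "d": [0, 0, -0.03]}, {"aperture": 0.035, "d": [0, 0, -0.08]}, {"aperture": 0.035, "d": [0, 0, -0.13], "rotvec": [0, 0.1, 0]}]' && python3 -m creep '[{"aperture": 0.05, "d": [0.03, 0, 0], "rotvec": [0, 0.1, 0]}, {"aperture": 0.05, "d": [0.06, 0, 0], "rotvec": [0, 0.22, 0]}, {"aperture": 0.05, "d": [0.07, 0, 0], "rotvec": [0, 0.33, 0]}, {"aperture": 0.05, "d": [0.07, 0, 0], "rotvec": [0, 0.33, 0]}]' && python3 -c "
from h import *
st();print(inch());snap('wrist','i')"
```

```text
time_s: 5.5
tcp_pos: [0.4682, 0.0052, 0.2171]
orientation: [0.995, -0.053, 0.083, -0.003]
wrist_force: [0.9, 0.8, 0.7]
gripper_width: 0.0345
grip_force: 0.0
time_s: 6.0
tcp_pos: [0.533, -0.0012, 0.2258]
orientation: [0.969, -0.053, 0.242, 0.005]
wrist_force: [0.7, 1.0, -0.3]
gripper_width: 0.0501
grip_force: 0.0
6.0 [ 0.533  -0.0012  0.2258] R
 [[ 0.878 -0.106  0.468]
 [-0.101 -0.994 -0.036]
 [ 0.469 -0.015 -0.883]] [-0.259  0.309  2.027  0.261  0.335  1.195] [ 0.7  1.  -0.3] 0.0501
[-0.0443  0.0012  0.2258]
```

View pics/i.png

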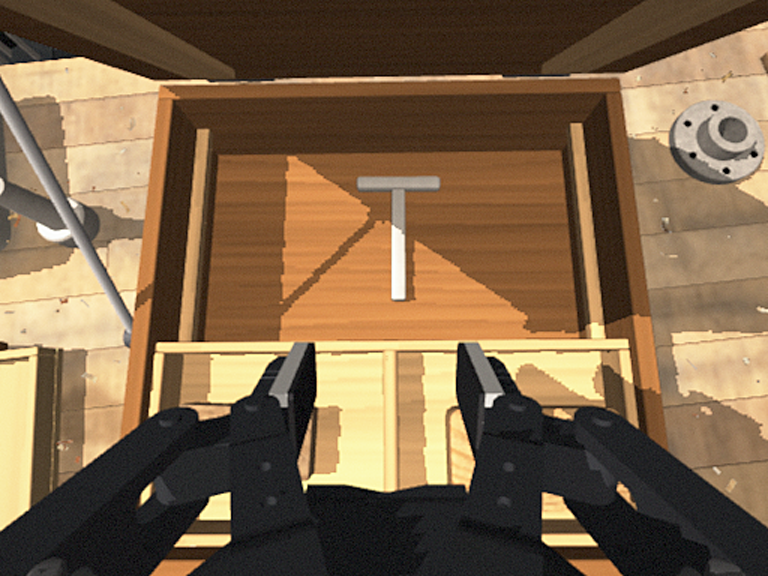

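The key lies fully in view: crossbar ends at (357,182) and (440,183), shaft tip at (398,300).

```bash
python3 - <<'E'
from h import *
g=lambda u,v,z:at("wrist",(u/1.5,v/1.5),z)
ch=lambda p:np.round([(p-C)@AX,(p-C)@AY],4)
tip=g(398,296,.021);jn=g(399,192,.021);top=g(398.5,178,.021);bl=g(357,182,.021);br=g(440,183,.021)
print("len",np.linalg.norm(top-tip),"bar",np.linalg.norm(bl-br))
for n,p in dict(tip=tip,jn=jn,top=top,bl=bl,br=br).items(): print(n,p.round(4),ch(p))
k=(top-tip)/np.linalg.norm(top-tip);b=(bl-br)[:2];print("yaw shaft",np.degrees(np.arctan2(k[1],k[0])),"bar",np.degrees(np.arctan2(-b[0],b[1])))
for n,u,v in[("BL",162,88),("BR",618,81)]:print(n,ch(g(u,v,.095)))
print("till back edge",ch(g(155,345,.09)),ch(g(630,342,.09)),"div",ch(g(389,352,.09)))
E
```

```text
len 0.10703607818728682 bar 0.0739988013300976
tip [ 0.5955 -0.0159  0.021 ] [ 0.0193 -0.0069]
jn [ 0.6885 -0.0272  0.021 ] [ 0.1129 -0.0085]
top [ 0.7018 -0.0282  0.021 ] [ 0.1263 -0.0082]
bl [0.7021 0.009  0.021 ] [0.1228 0.0289]
br [ 0.6929 -0.0644  0.021 ] [ 0.1212 -0.0451]
yaw shaft -6.6222626724479525 bar -7.173220793667405
BL [0.1652 0.1698]
BR [ 0.1669 -0.1695]
till back edge [-0.0255  0.1573] [-0.0243 -0.1589] div [-0.0305  0.0004]
```

```bash
python3 - <<'E'
from h import *
o=arm.get_obs();Rt=R.from_quat(o["orientation"])
c,_=ray("wrist",(0,0));print("cam in tool",Rt.inv().apply(c-o["tcp_pos"]).round(3))
k=np.radians(-6.8);ky=np.array([np.sin(k),-np.cos(k),0])
T=tilt(27,ky);P=np.array([.665,-.0240,.024])
cw=P+T@Rt.inv().apply(c-o["tcp_pos"]);print("cam chest",((cw-C)@AX).round(3),cw[2].round(3))
x,z=(cw-C)@AX-.167,cw[2]-.097;print("cam to lid",(-.883*x-.469*z).round(3))
print(T[:,2].round(3));delta(P-T[:,2]*.12,T);delta(P,T)
E
```

```text
cam in tool [ 0.071  0.    -0.134]
cam chest 0.092 0.176
cam to lid 0.029
[ 0.451 -0.054 -0.891]
d [0.0243 0.0093 0.1209] rv [-0.019 -0.018  0.005]
d [0.0222 0.0116 0.2408] rv [-0.019 -0.018  0.005]
```

```bash
cat >> h.py <<'E'
KY=np.array([np.sin(np.radians(-6.8)),-np.cos(np.radians(-6.8)),0]);T31=tilt(31,KY);KP=np.array([.660,-.0233,.024])
E
python3 -m creep '[{"aperture": 0.03, "d": [0.01, 0.009, 0.03], "rotvec": [-0.019, 0.05, 0.005]}, {"aperture": 0.03, "d": [0.02, 0.009, 0.07], "rotvec": [-0.019, 0.05, 0.005]}, {"aperture": 0.03, "d": [0.024, 0.009, 0.1], "rotvec": [-0.019, 0.05, 0.005]}, {"aperture": 0.03, "d": [0.024, 0.009, 0.11], "rotvec": [-0.019, 0.05, 0.005]}, {"aperture": 0.03, "d": [0.024, 0.009, 0.11], "rotvec": [-0.019, 0.05, 0.005]}]' && python3 -c "
from h import *
st();print(inch());delta(KP,T31)"
```

```text
time_s: 6.68
tcp_pos: [0.6076, -0.0172, 0.1405]
orientation: [0.962, -0.058, 0.267, 0.015]
wrist_force: [0.2, -0.3, 0.4]
gripper_width: 0.0302
grip_force: 0.0
6.67 [ 0.6076 -0.0172  0.1405] R
 [[ 0.851 -0.119  0.511]
 [-0.103 -0.993 -0.06 ]
 [ 0.515 -0.001 -0.857]] [-0.243  0.558  1.963  0.663  0.106  0.805] [ 0.2 -0.3  0.4] 0.0302
[ 0.0315 -0.007   0.1405]
d [-0.0148 -0.      0.127 ] rv [-0.001  0.    -0.001]
```

q5 is getting close to its zero limit, so I'll fit a quick kinematic model from the recorded poses to predict q5 at the key.

```bash
cat > kin.py <<'E'
from h import *
from scipy.optimize import least_squares
D=[([-1.492,.528,1.434,0,1.181,-.179],[.1587,-.6038,.2383],[0,.002,-1]),
([-1.282,.218,1.855,.611,.943,.061],[.3693,-.3827,.3101],[.501,-.055,-.864]),
([-.284,.323,2.02,.318,.299,1.102],[.5464,-.0161,.2266],[.496,-.049,-.867]),
([-.242,.609,2.056,.468,.118,.986],[.5345,-.0017,.0876],[.365,-.035,-.931]),
([-.231,.596,1.926,.031,.553,1.418],[.4973,.002,.0876],[.068,.001,-.998]),
([-.239,.582,1.978,.04,.515,1.403],[.477,.0039,.0875],[.07,.003,-.998]),
([-.259,.309,2.027,.261,.335,1.195],[.533,-.0012,.2258],[.468,-.036,-.883]),
([-.243,.558,1.963,.663,.106,.805],[.6076,-.0172,.1405],[.511,-.06,-.857])]
def wc(q,p):
    L1,L2,d,a,lat=p; s=q[1]+q[2]; r=a+L1*np.sin(q[1])+L2*np.sin(s); z=d+L1*np.cos(q[1])+L2*np.cos(s)
    c,n=np.cos(q[0]),np.sin(q[0]); return np.array([c*r-n*lat,n*r+c*lat,z])
f=lambda v:np.concatenate([wc(q,v[:5])-(np.array(t)-v[5]*np.array(z)) for q,t,z in D])
s=least_squares(f,[.4,.4,.3,0,.11,.2]);V=s.x
def pred(P,T):
    w=np.array(P)-V[5]*T[:,2]
    q=least_squares(lambda q:wc(q,V[:5])-w,[-.2,.7,1.8]).x
    s=q[1]+q[2];fa=np.array([np.sin(s)*np.cos(q[0]),np.sin(s)*np.sin(q[0]),np.cos(s)])
    c=fa@T[:,2];side=np.cross(fa,T[:,2])
    return q.round(3),"q5",np.arccos(c).round(3),"fa pitch",np.degrees(np.pi-s).round(1)
if __name__=="__main__":
    print(V.round(4),np.abs(s.fun).max().round(4))
    for q,t,z in D[-2:]:print(pred(t,np.c_[[0]*3,[0]*3,z]),q[4])
    for t in(25,28,31,35):
        T=tilt(t,KY)
        for b in(.12,.06,0): print(t,b,pred(KP-T[:,2]*b,T))
E
python3 kin.py
```

```text
[ 0.4737  0.3696  0.2483 -0.0042  0.1146  0.2516] 0.039
(array([-0.261,  0.29 ,  2.04 ]), 'q5', np.float64(0.341), 'fa pitch', np.float64(46.5)) 0.335
(array([-0.246,  0.551,  1.948]), 'q5', np.float64(0.128), 'fa pitch', np.float64(36.8)) 0.106
25 0.12 (array([-0.239,  0.578,  1.87 ]), 'q5', np.float64(0.265), 'fa pitch', np.float64(39.7))
25 0.06 (array([-0.233,  0.707,  1.82 ]), 'q5', np.float64(0.187), 'fa pitch', np.float64(35.2))
25 0 (array([-0.227,  0.836,  1.749]), 'q5', np.float64(0.131), 'fa pitch', np.float64(31.9))
28 0.12 (array([-0.243,  0.569,  1.928]), 'q5', np.float64(0.17), 'fa pitch', np.float64(37.0))
28 0.06 (array([-0.236,  0.702,  1.867]), 'q5', np.float64(0.102), 'fa pitch', np.float64(32.8))
28 0 (array([-0.23 ,  0.834,  1.787]), 'q5', np.float64(0.063), 'fa pitch', np.float64(29.9))
31 0.12 (array([-0.248,  0.564,  1.984]), 'q5', np.float64(0.087), 'fa pitch', np.float64(34.0))
31 0.06 (array([-0.24 ,  0.701,  1.913]), 'q5', np.float64(0.063), 'fa pitch', np.float64(30.2))
31 0 (array([-0.232,  0.834,  1.823]), 'q5', np.float64(0.079), 'fa pitch', np.float64(27.8))
35 0.12 (array([-0.254,  0.564,  2.055]), 'q5', np.float64(0.114), 'fa pitch', np.float64(29.9))
35 0.06 (array([-0.244,  0.704,  1.971]), 'q5', np.float64(0.158), 'fa pitch', np.float64(26.7))
35 0 (array([-0.236,  0.838,  1.868]), 'q5', np.float64(0.185), 'fa pitch', np.float64(25.0))
```

```bash
python3 -m creep '[{"aperture": 0.03, "d": [-0.006, 0, 0.02]}, {"aperture": 0.03, "d": [-0.014, 0, 0.04]}, {"aperture": 0.03, "d": [-0.015, 0, 0.06]}, {"aperture": 0.03, "d": [-0.015, 0, 0.08]}, {"aperture": 0.03, "d": [-0.015, 0, 0.08]}]' && python3 -c "
from h import *
st();print(inch());delta(KP,T31);snap('wrist','j')"
```

```text
time_s: 7.3
tcp_pos: [0.6323, -0.018, 0.0795]
orientation: [0.961, -0.056, 0.27, 0.012]
wrist_force: [-0.7, -0.8, 0.3]
gripper_width: 0.03
grip_force: 0.0
7.3 [ 0.6323 -0.018   0.0795] R
 [[ 0.848 -0.114  0.518]
 [-0.102 -0.993 -0.053]
 [ 0.521 -0.008 -0.854]] [-0.238  0.701  1.933  2.045  0.079 -0.577] [-0.7 -0.8  0.3] 0.03
[ 0.0561 -0.0052  0.0795]
d [-0.0049  0.0025  0.062 ] rv [-0.009 -0.007 -0.001]
```

View pics/j.png

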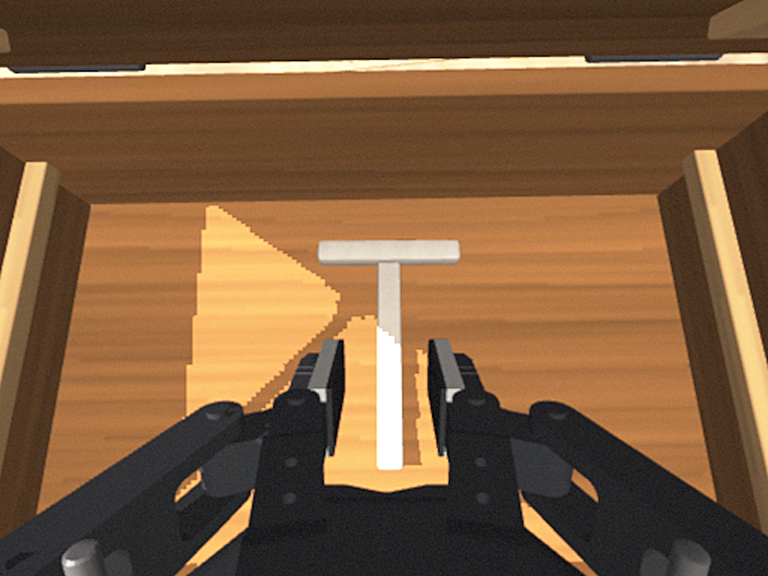

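The key's shaft (x≈389) sits between the jaws (centre 386), with the bar at y≈251 and the tip at y≈468.

```bash
python3 - <<'E'
from h import *
g=lambda u,v:at("wrist",(u/1.5,v/1.5),.021)
tip,top=g(390,464),g(389,242);k=(top-tip);print(np.linalg.norm(k),tip,top,np.degrees(np.arctan2(k[1],k[0])));k/=np.linalg.norm(k)
print("at +10 from mid", top-.046*k, "bar",np.linalg.norm(g(319,251)-g(460,252)))
E
python3 -m creep '[{"aperture": 0.03, "d": [-0.003, 0.002, 0.02], "rotvec": [-0.009, -0.007, 0]}, {"aperture": 0.03, "d": [-0.005, 0.002, 0.04], "rotvec": [-0.009, -0.007, 0]}, {"aperture": 0.03, "d": [-0.005, 0.002, 0.055], "rotvec": [-0.009, -0.007, 0]}, {"aperture": 0.03, "d": [-0.005, 0.002, 0.058], "rotvec": [-0.009, -0.007, 0]}, {"aperture": 0.03, "d": [-0.005, 0.002, 0.058], "rotvec": [-0.009, -0.007, 0]}]' && python3 -c "
from h import *
st();print(inch());delta(KP,T31)"
```

```text
0.1065472023104587 [ 0.59474953 -0.01588363  0.021     ] [ 0.70061133 -0.02794946  0.021     ] -6.502355489001324
at +10 from mid [ 0.65490724 -0.02274024  0.021     ] bar 0.07227617842569081
time_s: 7.98
tcp_pos: [0.6568, -0.0227, 0.0271]
orientation: [0.962, -0.058, 0.266, 0.016]
wrist_force: [-0.5, -0.8, 1.7]
gripper_width: 0.0298
grip_force: 0.0
7.97 [ 0.6568 -0.0227  0.0271] R
 [[ 0.852 -0.119  0.509]
 [-0.102 -0.993 -0.062]
 [ 0.513  0.    -0.858]] [-0.229  0.816  1.872  2.548  0.1   -1.073] [-0.5 -0.8  1.7] 0.0298
[ 0.081  -0.0073  0.0271]
d [0.0012 0.0002 0.0043] rv [ 0.001  0.002 -0.001]
```

```bash
python3 -m creep '[{"aperture": 0.025, "d": [0.001, 0, 0.002]}, {"aperture": 0.025, "d": [0.002, 0, 0.004]}, {"aperture": 0.025, "d": [0.002, 0, 0.004]}]' | egrep 'tcp|force' && python3 -m creep '[{"aperture": 0.025, "d": [0.001, 0, 0.002]}, {"aperture": 0.025, "d": [0.001, 0, 0.002]}]' | egrep 'tcp|force'
```

```text
tcp_pos: [0.6606, -0.0233, 0.0242]
wrist_force: [-0.7, -0.5, -0.6]
grip_force: 0.0
tcp_pos: [0.6623, -0.0235, 0.0226]
wrist_force: [-0.1, 0.6, 0.1]
grip_force: 0.0
```

```bash
python3 -m creep '[{"aperture": 0.025, "d": [0, 0, 0.002]}, {"aperture": 0.025, "d": [0, 0, 0.002]}]' | egrep 'tcp|force' && python3 -m creep '[{"aperture": 0.025, "d": [0, 0, 0.001]}, {"aperture": 0.025, "d": [0, 0, 0.001]}]' | egrep 'tcp|force'
```

```text
tcp_pos: [0.6632, -0.0236, 0.0208]
wrist_force: [0.3, 0.0, -0.6]
grip_force: 0.0
tcp_pos: [0.6637, -0.0236, 0.0201]
wrist_force: [0.1, -0.1, 0.1]
grip_force: 0.0
```

```bash
python3 -m creep '[{"aperture": 0.012, "d": [0, 0, -0.001]}, {"aperture": 0.0, "d": [0, 0, -0.001]}, {"aperture": 0.0, "d": [0, 0, -0.001]}, {"aperture": 0.0, "d": [0, 0, -0.001]}]' 60 | egrep 'tcp|force|width' && python3 -m creep '[{"aperture": 0.0, "d": [0.003, 0, -0.006]}, {"aperture": 0.0, "d": [0.004, 0, -0.015]}, {"aperture": 0.0, "d": [0.004, 0, -0.015]}]' | egrep 'tcp|force|width'
```

```text
tcp_pos: [0.663, -0.0236, 0.0212]
wrist_force: [-2.3, 0.6, 3.2]
gripper_width: 0.01
grip_force: 59.8
tcp_pos: [0.6589, -0.0231, 0.036]
wrist_force: [-0.8, 0.3, 0.1]
gripper_width: 0.01
grip_force: 59.3
```

```bash
python3 -m creep '[{"aperture": 0.0, "d": [0.003, 0, -0.016]}, {"aperture": 0.0, "d": [0.007, 0, -0.038]}, {"aperture": 0.0, "d": [0.011, 0, -0.06]}, {"aperture": 0.0, "d": [0.015, 0, -0.079]}, {"aperture": 0.0, "d": [0.015, 0, -0.079]}]' | egrep 'tcp|force|width' && python3 -c "
from h import *
st();print(inch());snap('wrist','k')"
```

```text
tcp_pos: [0.6363, -0.018, 0.1001]
wrist_force: [-0.7, 0.7, -0.8]
gripper_width: 0.0104
grip_force: 59.3
10.6 [ 0.6363 -0.018   0.1001] R
 [[ 0.852 -0.115  0.51 ]
 [-0.102 -0.993 -0.054]
 [ 0.513 -0.007 -0.858]] [-0.234  0.659  1.91   1.062  0.076  0.412] [-0.7  0.7 -0.8] 0.0104
[ 0.0601 -0.0048  0.1001]
```

View pics/k.png

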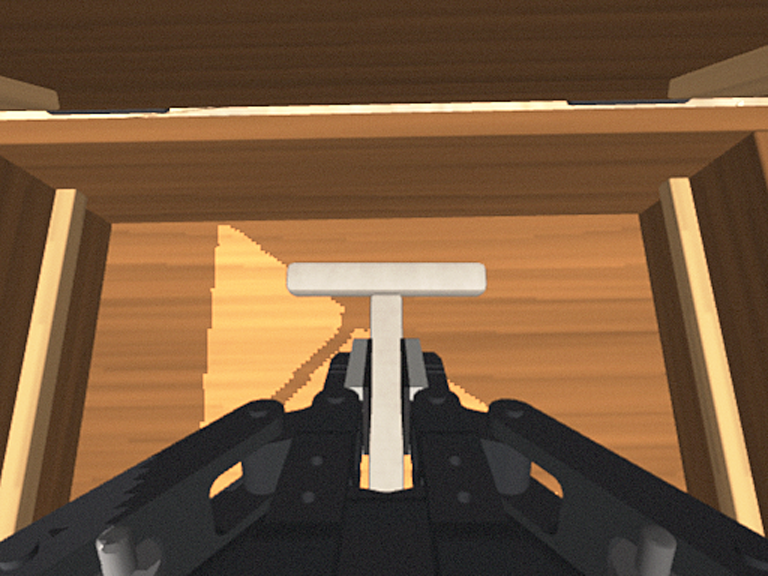

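```bash
python3 - <<'E'
from h import *
from kin import pred
o=arm.get_obs();Rn=R.from_quat(o["orientation"])
# key in tool frame at grasp; TCP then
G=np.array([.663,-.0236,.0212]);k=np.array([np.cos(np.radians(-6.6)),np.sin(np.radians(-6.6)),0]);s=np.array([-k[1],k[0],0])
end=np.array([.7020,-.0281,.021])
pts=[end-.006*k+.038*s,end-.006*k-.038*s,end-.012*k]
tf=(np.array(pts)-G)@T31
print("pred px",(proj("wrist",Rn.apply(tf)+o["tcp_pos"])*1.5).round(0),"obs (288,279)(486,279)(386,296)")
for P in([.57,-.012,.21],[.48,0,.22],[.46,.1,.22],[.46,.25,.2],[.46,.357,.2],[.46,.357,.04]):print(P,pred(P,T31))
E
```

```text
pred px [[281. 280.]
 [488. 279.]
 [384. 295.]] obs (288,279)(486,279)(386,296)
[0.57, -0.012, 0.21] (array([-0.255,  0.371,  1.996]), 'q5', np.float64(0.248), 'fa pitch', np.float64(44.4))
[0.48, 0, 0.22] (array([-0.288,  0.196,  2.223]), 'q5', np.float64(0.207), 'fa pitch', np.float64(41.4))
[0.46, 0.1, 0.22] (array([2.000e-03, 1.950e-01, 2.225e+00]), 'q5', np.float64(0.194), 'fa pitch', np.float64(41.4))
[0.46, 0.25, 0.2] (array([0.402, 0.36 , 2.053]), 'q5', np.float64(0.356), 'fa pitch', np.float64(41.7))
[0.46, 0.357, 0.2] (array([0.612, 0.481, 1.841]), 'q5', np.float64(0.524), 'fa pitch', np.float64(46.9))
[0.46, 0.357, 0.04] (array([0.612, 0.769, 1.925]), 'q5', np.float64(0.352), 'fa pitch', np.float64(25.6))
```

The key hasn't rotated in the grip. I continue backing out along the tool axis, then retreat in front of the stay.

```bash
python3 -m creep '[{"aperture": 0.0, "d": [0.0, 0, -0.03]}, {"aperture": 0.0, "d": [0, 0, -0.06]}, {"aperture": 0.0, "d": [0, 0, -0.09]}, {"aperture": 0.0, "d": [0, 0, -0.11]}, {"aperture": 0.0, "d": [0, 0, -0.11]}]' | egrep 'tcp|force|width' && python3 -c "
from h import *
st();print(inch());delta([.475,.01,.225],T31);delta([.46,.25,.20],T31)"
```

```text
tcp_pos: [0.5802, -0.0119, 0.1954]
wrist_force: [0.1, -0.3, -1.7]
gripper_width: 0.0101
grip_force: 59.4
11.28 [ 0.5802 -0.0119  0.1954] R
 [[ 0.851 -0.115  0.512]
 [-0.102 -0.993 -0.054]
 [ 0.515 -0.006 -0.857]] [-0.251  0.422  1.987  0.37   0.21   1.095] [ 0.1 -0.3 -1.7] 0.0101
[ 0.0037 -0.0046  0.1954]
d [-0.0766 -0.0099 -0.0804] rv [-0.007  0.    -0.   ]
d [-0.1267 -0.2464 -0.0796] rv [-0.007  0.    -0.   ]
```

```bash
python3 -m creep '[{"aperture": 0, "d": [-0.03, -0.004, -0.03]}, {"aperture": 0, "d": [-0.06, -0.008, -0.06]}, {"aperture": 0, "d": [-0.077, -0.02, -0.08]}, {"aperture": 0, "d": [-0.09, -0.07, -0.08]}, {"aperture": 0, "d": [-0.1, -0.125, -0.08]}]' | egrep 'tcp|force|width' && python3 -m creep '[{"aperture": 0, "d": [-0.008, -0.05, 0]}, {"aperture": 0, "d": [-0.016, -0.1, 0]}, {"aperture": 0, "d": [-0.02, -0.13, 0]}, {"aperture": 0, "d": [-0.02, -0.13, 0]}]' | egrep 'tcp|force|width' && python3 -c "
from h import *
st();delta([.47,.357,.15],T31);delta([.47,.357,.035],T31)
# tray re-measure, top view
f=arm.grab_frame('top');cv2.imwrite('pics/l.png',f)"
```

```text
tcp_pos: [0.471, 0.0649, 0.2159]
wrist_force: [0.4, -0.0, -1.7]
gripper_width: 0.0101
grip_force: 59.3
tcp_pos: [0.4695, 0.1974, 0.2057]
wrist_force: [-0.6, 1.2, -1.7]
gripper_width: 0.0101
grip_force: 59.3
12.4 [0.4695 0.1974 0.2057] R
 [[ 0.859 -0.117  0.498]
 [-0.102 -0.993 -0.056]
 [ 0.501 -0.003 -0.865]] [ 0.291  0.352  2.075 -0.731  0.299  2.639] [-0.6  1.2 -1.7] 0.0101
d [-0.0438 -0.1584  0.0396] rv [-0.004  0.016 -0.   ]
d [-0.1015 -0.1581  0.1391] rv [-0.004  0.016 -0.   ]
```

q6 is near its limit, so I'll turn the tool about 27° with the arm (key yaw about +20° in the tray, which fits).

```bash
cat >> h.py <<'E'
TT=tilt(31,np.array([np.sin(np.radians(20)),-np.cos(np.radians(20)),0]));TP=np.array([.502,.363,.0195])
E
python3 -c "
from h import *
delta(TP+[0,0,.11],TT)
from kin import pred
print(pred(TP,TT))"
```

```text
d [-0.0276 -0.1648  0.0738] rv [ 0.23   0.012 -0.401]
(array([0.464, 0.809, 1.932]), 'q5', np.float64(0.149), 'fa pitch', np.float64(23.0))
```

```bash
python3 -m creep '[{"aperture": 0, "d": [-0.005, -0.03, 0.01], "rotvec": [0.06, 0.003, -0.1]}, {"aperture": 0, "d": [-0.01, -0.07, 0.02], "rotvec": [0.12, 0.006, -0.21]}, {"aperture": 0, "d": [-0.017, -0.11, 0.04], "rotvec": [0.18, 0.009, -0.31]}, {"aperture": 0, "d": [-0.025, -0.15, 0.06], "rotvec": [0.23, 0.012, -0.4]}, {"aperture": 0, "d": [-0.0276, -0.165, 0.074], "rotvec": [0.23, 0.012, -0.401]}]' | egrep 'tcp|force|width' && python3 -m creep '[{"aperture": 0}, {"aperture": 0}]' | egrep 'tcp|force|width' && python3 - <<'E'
from h import *
st();delta(TP+[0,0,.05],TT);delta(TP,TT)
f=cv2.imread('pics/l.png');b=cv2.resize(cv2.imread('pics/b.png'),(512,384),interpolation=cv2.INTER_AREA)
s=(slice(225,285),slice(130,185));print("tray diff old/new",np.abs(f[s].astype(int)-b[s]).mean())
E
```

```text
tcp_pos: [0.5025, 0.359, 0.1272]
wrist_force: [0.4, -0.0, -1.7]
gripper_width: 0.01
grip_force: 59.3
tcp_pos: [0.5017, 0.3572, 0.1292]
wrist_force: [0.1, -0.3, -0.8]
gripper_width: 0.0102
grip_force: 59.3
13.32 [0.5017 0.3572 0.1292] R
 [[ 0.808  0.337  0.483]
 [ 0.291 -0.942  0.17 ]
 [ 0.512  0.003 -0.859]] [ 0.469  0.592  1.93  -0.665  0.109  2.339] [ 0.1 -0.3 -0.8] 0.0102
d [-0.0286 -0.0056  0.0524] rv [ 0.006  0.003 -0.003]
d [-0.0542 -0.0057  0.0953] rv [ 0.006  0.003 -0.003]
tray diff old/new 8.88010101010101
```

```bash
python3 -m creep '[{"aperture": 0, "d": [-0.01, -0.005, 0.018], "rotvec": [0.006, 0.003, -0.003]}, {"aperture": 0, "d": [-0.0205, -0.0057, 0.037], "rotvec": [0.006, 0.003, -0.003]}, {"aperture": 0, "d": [-0.031, -0.0057, 0.056], "rotvec": [0.006, 0.003, -0.003]}, {"aperture": 0, "d": [-0.041, -0.0057, 0.073], "rotvec": [0.006, 0.003, -0.003]}, {"aperture": 0, "d": [-0.048, -0.0057, 0.085], "rotvec": [0.006, 0.003, -0.003]}]' | egrep 'tcp|force|width' && python3 -m creep '[{"aperture": 0}, {"aperture": 0}]' | egrep 'tcp|force|width' && python3 -c "
from h import *
st();delta(TP+[0,0,.004],TT);delta(TP,TT)"
```

```text
tcp_pos: [0.5196, 0.3726, 0.0517]
wrist_force: [-0.2, -0.4, -1.2]
gripper_width: 0.01
grip_force: 59.3
tcp_pos: [0.5189, 0.3727, 0.0525]
wrist_force: [0.4, 0.5, -1.3]
gripper_width: 0.0103
grip_force: 59.3
14.2 [0.5189 0.3727 0.0525] R
 [[ 0.826  0.346  0.444]
 [ 0.302 -0.938  0.169]
 [ 0.475 -0.005 -0.88 ]] [ 0.472  0.752  1.875 -1.177  0.056  2.854] [ 0.4  0.5 -1.3] 0.0103
d [-0.0306  0.0034  0.0163] rv [-0.007  0.046  0.001]
d [-0.0326  0.0034  0.0199] rv [-0.007  0.046  0.001]
```

q6 has hit its limit on this wrist branch. I'll rise the way I came, then turn the tool further so that the wrist goes the other way, as it did in the chest.

```bash
python3 -m creep '[{"aperture": 0, "d": [0.009, 0, -0.018]}, {"aperture": 0, "d": [0.019, 0, -0.035]}, {"aperture": 0, "d": [0.028, 0, -0.052]}, {"aperture": 0, "d": [0.038, 0, -0.07]}, {"aperture": 0, "d": [0.045, 0, -0.085]}]' | egrep 'tcp|force|width' && python3 - <<'E'
from h import *
from kin import pred
open('h.py','a').write("""
TT=tilt(31,np.array([np.sin(np.radians(37)),-np.cos(np.radians(37)),0]));TP=np.array([.486+.014,.357+.010,.0195])
""")
st()
TT=tilt(31,np.array([np.sin(np.radians(37)),-np.cos(np.radians(37)),0]));TP=np.array([.5,.367,.0195])
delta(TP+[0,0,.115],TT)
for h in(.115,.05,0):print(pred(TP+[0,0,h],TT))
E
```

```text
tcp_pos: [0.5183, 0.3722, 0.1504]
wrist_force: [1.0, -0.6, 0.1]
gripper_width: 0.0097
grip_force: 59.3
14.82 [0.5183 0.3722 0.1504] R
 [[ 0.826  0.346  0.446]
 [ 0.302 -0.938  0.17 ]
 [ 0.477 -0.006 -0.879]] [ 0.471  0.565  1.839 -0.209  0.248  1.879] [ 1.  -0.6  0.1] 0.0097
d [-0.0242 -0.0014  0.005 ] rv [ 0.14   0.043 -0.257]
(array([0.394, 0.578, 1.918]), 'q5', np.float64(0.175), 'fa pitch', np.float64(37.0))
(array([0.394, 0.701, 1.945]), 'q5', np.float64(0.132), 'fa pitch', np.float64(28.4))
(array([0.394, 0.804, 1.949]), 'q5', np.float64(0.188), 'fa pitch', np.float64(22.3))
```

Good: this path keeps q5 clear of zero. Turn now.

```bash
python3 -m creep '[{"aperture": 0, "d": [-0.008, 0, 0.001], "rotvec": [0.05, 0.014, -0.085]}, {"aperture": 0, "d": [-0.016, 0, 0.003], "rotvec": [0.1, 0.028, -0.17]}, {"aperture": 0, "d": [-0.024, -0.001, 0.005], "rotvec": [0.14, 0.043, -0.257]}, {"aperture": 0, "d": [-0.024, -0.001, 0.005], "rotvec": [0.14, 0.043, -0.257]}, {"aperture": 0, "d": [-0.024, -0.001, 0.005], "rotvec": [0.14, 0.043, -0.257]}]' | egrep 'tcp|force|width' && python3 -c "
from h import *
st();delta(TP+[0,0,.05],TT);delta(TP+[0,0,.012],TT)"
```

```text
tcp_pos: [0.4999, 0.3675, 0.1337]
wrist_force: [0.1, 0.2, -1.1]
gripper_width: 0.0095
grip_force: 59.3
15.45 [0.4999 0.3675 0.1337] R
 [[ 0.694  0.593  0.408]
 [ 0.508 -0.805  0.306]
 [ 0.51  -0.004 -0.86 ]] [0.395 0.58  1.934 0.874 0.164 0.498] [ 0.1  0.2 -1.1] 0.0095
d [-0.0329  0.0008  0.0551] rv [ 0.002  0.006 -0.011]
d [-0.0523  0.001   0.0878] rv [ 0.002  0.006 -0.011]
```

```bash
python3 -m creep '[{"aperture": 0, "d": [-0.012, 0, 0.02], "rotvec": [0.002, 0.006, -0.011]}, {"aperture": 0, "d": [-0.023, 0, 0.039], "rotvec": [0.002, 0.006, -0.011]}, {"aperture": 0, "d": [-0.033, 0.001, 0.055], "rotvec": [0.002, 0.006, -0.011]}, {"aperture": 0, "d": [-0.043, 0.001, 0.072], "rotvec": [0.002, 0.006, -0.011]}, {"aperture": 0, "d": [-0.0523, 0.001, 0.0878], "rotvec": [0.002, 0.006, -0.011]}]' | egrep 'tcp|force|width' && python3 -m creep '[{"aperture": 0}, {"aperture": 0}]' | egrep 'tcp|force|width' && python3 -c "
from h import *
st();delta(TP+[0,0,.004],TT);delta(TP,TT)
f=arm.grab_frame('wrist');cv2.imwrite('pics/m.png',f)"
```

```text
tcp_pos: [0.4993, 0.3705, 0.0489]
wrist_force: [0.7, 0.6, -1.4]
gripper_width: 0.0101
grip_force: 59.3
tcp_pos: [0.4991, 0.3708, 0.0492]
wrist_force: [-0.2, 0.4, -0.8]
gripper_width: 0.0096
grip_force: 59.3
16.32 [0.4991 0.3708 0.0492] R
 [[ 0.686  0.605  0.404]
 [ 0.513 -0.796  0.321]
 [ 0.516 -0.012 -0.856]] [ 0.392  0.759  1.964  2.21   0.178 -0.863] [-0.2  0.4 -0.8] 0.0096
d [-0.0146  0.0038  0.0211] rv [-0.013 -0.001 -0.002]
d [-0.0167  0.0039  0.0246] rv [-0.013 -0.001 -0.002]
```

```bash
python3 -m creep '[{"aperture": 0, "d": [-0.004, 0.002, 0.006], "rotvec": [-0.013, 0, 0]}, {"aperture": 0, "d": [-0.008, 0.004, 0.011], "rotvec": [-0.013, 0, 0]}, {"aperture": 0, "d": [-0.011, 0.004, 0.016], "rotvec": [-0.013, 0, 0]}, {"aperture": 0, "d": [-0.014, 0.004, 0.02], "rotvec": [-0.013, 0, 0]}, {"aperture": 0, "d": [-0.014, 0.004, 0.02], "rotvec": [-0.013, 0, 0]}]' | egrep 'tcp|force|width' && python3 -c "
from h import *
st();delta(TP+[0,0,.001],TT)"
```

```text
tcp_pos: [0.5, 0.3666, 0.0242]
wrist_force: [-0.0, -0.2, -1.6]
gripper_width: 0.0101
grip_force: 59.3
17.0 [0.5    0.3666 0.0242] R
 [[ 0.686  0.6    0.412]
 [ 0.513 -0.8    0.31 ]
 [ 0.516 -0.001 -0.857]] [ 0.391  0.813  1.97   2.478  0.213 -1.135] [-0.  -0.2 -1.6] 0.0101
d [-0.0017 -0.0003  0.0033] rv [ 0.    -0.001 -0.003]
```

```bash
for i in 1; do python3 -m creep '[{"aperture": 0, "d": [-0.001, 0, 0.002]}, {"aperture": 0, "d": [-0.0015, 0, 0.003]}, {"aperture": 0, "d": [-0.0015, 0, 0.003]}]' | egrep 'tcp|force' ; python3 -m creep '[{"aperture": 0, "d": [-0.0005, 0, 0.001]}, {"aperture": 0, "d": [-0.0005, 0, 0.001]}]' | egrep 'tcp|force'; done
```

```text
tcp_pos: [0.5001, 0.3667, 0.0206]
wrist_force: [-0.4, 0.9, -0.8]
grip_force: 59.3
tcp_pos: [0.5002, 0.3668, 0.0194]
wrist_force: [0.7, 0.6, -1.2]
grip_force: 59.3
```

```bash
python3 -m creep '[{"aperture": 0, "d": [-0.0005, 0, 0.001]}, {"aperture": 0, "d": [-0.0005, 0, 0.001]}]' | egrep 'tcp|wrist'; python3 -m creep '[{"aperture": 0, "d": [-0.0005, 0, 0.001]}, {"aperture": 0, "d": [-0.0005, 0, 0.001]}]' | egrep 'tcp|wrist'
```

```text
tcp_pos: [0.5003, 0.3668, 0.0191]
wrist_force: [-2.3, -1.4, 4.8]
tcp_pos: [0.5002, 0.3668, 0.0191]
wrist_force: [-5.4, -4.0, 13.1]
```

Contact is felt at z=0.0191. I ease off and let go gently.

```bash
python3 -m creep '[{"aperture": 0, "d": [0.0005, 0, -0.001]}, {"aperture": 0.016, "d": [0.0005, 0, -0.001]}, {"aperture": 0.025, "d": [0.0005, 0, -0.001]}, {"aperture": 0.025, "d": [0.0005, 0, -0.001]}]' | egrep 'tcp|force|width'; python3 -m creep '[{"aperture": 0.03, "d": [0.006, 0, -0.01]}, {"aperture": 0.03, "d": [0.014, 0, -0.024]}, {"aperture": 0.03, "d": [0.028, 0, -0.047]}, {"aperture": 0.03, "d": [0.045, 0, -0.075]}, {"aperture": 0.03, "d": [0.062, 0, -0.103]}]' | egrep 'tcp|force|width'; python3 -m creep '[{"aperture": 0.03}]' | egrep 'tcp|width' ; python3 - <<'E'
from h import *
st()
f=arm.grab_frame('wrist');cv2.imwrite('pics/n.png',f)
# find the grey key: low-saturation bright pixels within the tray, as seen by the wrist camera
hsv=cv2.cvtColor(f,cv2.COLOR_BGR2HSV)
c=at("wrist",(256,192),0);print("look",c)
tr=np.array([[.486+a,.357+b,.007] for a,b in((.088,.073),(.088,-.073),(-.088,-.073),(-.088,.073))]);q=proj("wrist",tr);print(q.round())
m=np.zeros(f.shape[:2],np.uint8);cv2.fillPoly(m,[np.int32(q)],255)
g=((hsv[...,1]<60)&(hsv[...,2]>90)&(m>0)).astype(np.uint8)
n,l,s,ce=cv2.connectedComponentsWithStats(g)
for i in np.argsort(-s[1:,4])[:4]+1:
    ys,xs=np.nonzero(l==i);r=cv2.minAreaRect(np.c_[xs,ys].astype(np.float32));print(s[i],[at("wrist",p,.019).round(3)[:2] for p in cv2.boxPoints(r)])
E
```

```text
tcp_pos: [0.5003, 0.3669, 0.0181]
wrist_force: [0.4, -0.0, 0.5]
gripper_width: 0.0248
grip_force: 0.0
tcp_pos: [0.4988, 0.3722, 0.1018]
wrist_force: [0.7, 0.8, -0.1]
gripper_width: 0.0302
grip_force: 0.0
tcp_pos: [0.4996, 0.3725, 0.1026]
gripper_width: 0.0297
19.38 [0.4996 0.3725 0.1026] R
 [[ 0.682  0.609  0.406]
 [ 0.512 -0.793  0.329]
 [ 0.522 -0.016 -0.853]] [ 0.391  0.648  1.951  1.494  0.15  -0.14 ] [-0.7  0.5 -0.6] 0.0297
look [0.54207595 0.40816215 0.        ]
[[258. 150.]
 [397. 247.]
 [271. 446.]
 [125. 312.]]
[ 221  209   89  119 2694] [array([0.509, 0.419]), array([0.553, 0.361]), array([0.48, 0.31]), array([0.439, 0.362])]
[289 226  21  42 412] [array([0.532, 0.366]), array([0.54 , 0.359]), array([0.517, 0.334]), array([0.509, 0.342])]
[205 226  21  42 408] [array([0.466, 0.402]), array([0.496, 0.417]), array([0.5  , 0.408]), array([0.47 , 0.393])]
[296 301   2   3   6] [array([0.489, 0.328]), array([0.489, 0.327]), array([0.488, 0.327]), array([0.487, 0.327])]
```

Wrist-camera measurement puts the bar at (.531,.390) and the key's middle at about (.486,.357), the tray's centre. Back to the till.

```bash
python3 -c "
from h import *
delta([.46,.2,.22],tilt(4))"; python3 -m creep '[{"aperture": 0.035, "d": [0.03, 0.0, -0.052]}, {"aperture": 0.035, "d": [0.055, 0.0, -0.1], "rotvec": [0, -0.1, 0.05]}]' | egrep tcp ; python3 -c "
from h import *
st();delta([.46,.2,.21],tilt(4))"
```

```text
d [-0.0533  0.1109 -0.1733] rv [-0.248 -0.449  0.723]
tcp_pos: [0.4963, 0.3881, 0.1438]
19.68 [0.4963 0.3881 0.1438] R
 [[ 0.69   0.621  0.371]
 [ 0.504 -0.78   0.37 ]
 [ 0.519 -0.069 -0.852]] [0.393 0.57  1.912 0.961 0.247 0.417] [ 0.1  0.7 -0.3] 0.0351
d [-0.0855  0.1198 -0.1394] rv [-0.3   -0.426  0.725]
```

```bash
python3 -m creep '[{"aperture": 0.035, "d": [-0.02, 0.01, -0.05], "rotvec": [-0.05, -0.08, 0.13]}, {"aperture": 0.035, "d": [-0.04, 0.03, -0.09], "rotvec": [-0.12, -0.17, 0.29]}, {"aperture": 0.035, "d": [-0.06, 0.06, -0.12], "rotvec": [-0.18, -0.26, 0.44]}, {"aperture": 0.035, "d": [-0.075, 0.09, -0.14], "rotvec": [-0.24, -0.34, 0.58]}, {"aperture": 0.035, "d": [-0.0855, 0.12, -0.14], "rotvec": [-0.3, -0.426, 0.725]}]' | egrep tcp ; python3 -m creep '[{"aperture": 0.035}, {"aperture": 0.035}]'|egrep tcp; python3 -c "
from h import *
st();delta([.47,.0045,.17],tilt(4));delta([.477,.0039,.0875],tilt(4))"
```

```text
tcp_pos: [0.459, 0.1993, 0.2118]
tcp_pos: [0.4599, 0.2002, 0.2104]
20.55 [0.4599 0.2002 0.2104] R
 [[ 0.981  0.086  0.173]
 [ 0.074 -0.995  0.074]
 [ 0.179 -0.059 -0.982]] [0.161 0.344 1.901 0.069 0.713 1.603] [ 0.1  0.6 -0.7] 0.035
d [-0.0119  0.1979  0.027 ] rv [-0.082 -0.104  0.181]
d [-0.0198  0.204   0.1092] rv [-0.082 -0.104  0.181]
```

```bash
python3 -m creep '[{"aperture": 0.035, "d": [-0.003, 0.05, 0.007], "rotvec": [-0.03, -0.03, 0.06]}, {"aperture": 0.035, "d": [-0.006, 0.1, 0.014], "rotvec": [-0.06, -0.06, 0.12]}, {"aperture": 0.035, "d": [-0.009, 0.15, 0.02], "rotvec": [-0.082, -0.104, 0.18]}, {"aperture": 0.035, "d": [-0.012, 0.198, 0.027], "rotvec": [-0.082, -0.104, 0.181]}, {"aperture": 0.035, "d": [-0.012, 0.198, 0.027], "rotvec": [-0.082, -0.104, 0.181]}]' | egrep tcp ; python3 - <<'E'
from h import *
st();delta([.477,.0039,.0875],tilt(4));print(inch())
f=arm.grab_frame('wrist');cv2.imwrite('pics/o.png',f)
# where the divider appears: project expected divider ends (till at .182) and report gray profile across it
for cx in(-.05,-.06,-.07):
    p=proj("wrist",[W(cx,y,.09) for y in(-.02,0,.02)]);v=int(p[1,1]);u=p[:,0]
    a,b=sorted((int(u[0]),int(u[2])));print(cx,p.round(0).tolist());print(f[v,a:b:3].astype(int).sum(1).tolist())
E
```

```text
tcp_pos: [0.4704, 0.0028, 0.17]
21.18 [0.4704 0.0028 0.17  ] R
 [[ 0.992 -0.106  0.07 ]
 [-0.106 -0.994 -0.007]
 [ 0.07  -0.001 -0.998]] [-0.239  0.412  1.931  0.015  0.729  1.428] [0.4 1.5 0.4] 0.0352
d [ 0.0006 -0.0018  0.0828] rv [-0.    -0.001 -0.003]
[-0.107  -0.0013  0.17  ]
-0.05 [[283.0, 132.0], [257.0, 132.0], [230.0, 132.0]]
[534, 537, 536, 536, 529, 542, 481, 516, 558, 551, 344, 347, 346, 353, 342, 340, 343, 336]
-0.06 [[283.0, 145.0], [257.0, 146.0], [230.0, 146.0]]
[560, 560, 557, 559, 566, 564, 504, 538, 556, 516, 265, 367, 362, 370, 362, 366, 369, 349]
-0.07 [[283.0, 159.0], [257.0, 159.0], [230.0, 159.0]]
[524, 538, 529, 533, 534, 537, 495, 536, 558, 522, 274, 340, 347, 341, 346, 333, 349, 430]
```

The divider shows where it was left, so I go down on it and grip.

```bash
python3 -m creep '[{"aperture": 0.035, "d": [0, -0.002, 0.03]}, {"aperture": 0.035, "d": [0, -0.002, 0.06]}, {"aperture": 0.035, "d": [0.001, -0.002, 0.083]}, {"aperture": 0.035, "d": [0.001, -0.002, 0.083]}]' | egrep 'tcp|force'; python3 -m creep '[{"aperture": 0}, {"aperture": 0}, {"aperture": 0}]' 30 | egrep 'tcp|force|width'; python3 -c "
from h import *
st();print(inch());delta(W(-.05,.001,.0875),tilt(20));delta(W(.0815,.001,.0875),tilt(30))"
```

```text
tcp_pos: [0.4765, 0.0073, 0.0874]
wrist_force: [0.7, 0.4, -0.0]
grip_force: 0.0
tcp_pos: [0.4785, 0.0038, 0.0897]
wrist_force: [-0.1, -7.8, -3.4]
gripper_width: 0.0083
grip_force: 32.6
22.1 [0.4785 0.0038 0.0897] R
 [[ 0.992 -0.102  0.074]
 [-0.101 -0.995 -0.011]
 [ 0.075  0.003 -0.997]] [-0.23   0.578  1.976  0.013  0.513  1.432] [-0.1 -7.8 -3.4] 0.0083
[-0.0991  0.0006  0.0897]
d [ 0.0488 -0.0003  0.0058] rv [0.003 0.274 0.003]
d [ 1.799e-01 -1.000e-04  1.570e-02] rv [0.003 0.449 0.003]
```

```bash
python3 -m creep '[{"aperture": 0, "d": [0.01, 0.001, 0.001], "rotvec": [0, 0.06, 0]}, {"aperture": 0, "d": [0.025, 0.002, 0.002], "rotvec": [0, 0.15, 0]}, {"aperture": 0, "d": [0.04, 0.002, 0.003], "rotvec": [0, 0.24, 0]}, {"aperture": 0, "d": [0.058, 0.002, 0.005], "rotvec": [0, 0.34, 0]}, {"aperture": 0, "d": [0.075, 0.002, 0.006], "rotvec": [0, 0.44, 0]}]' | egrep 'tcp|force|width'; python3 -c "
from h import *
st();print(inch());delta(W(.06,.001,.088),tilt(30))"
```

```text
tcp_pos: [0.5368, -0.0013, 0.0908]
wrist_force: [-6.5, -51.8, -9.1]
gripper_width: 0.0085
grip_force: 31.0
22.73 [ 0.5368 -0.0013  0.0908] R
 [[ 0.917 -0.097  0.387]
 [-0.097 -0.995 -0.02 ]
 [ 0.387 -0.019 -0.922]] [-0.254  0.605  2.066  0.772  0.112  0.665] [ -6.5 -51.8  -9.1] 0.0085
[-0.0406  0.0015  0.0908]
d [0.0917 0.0012 0.0415] rv [-0.02   0.126 -0.003]
```

Lateral force is high from the wrist lag near the singularity, so I settle and relieve it.

```bash
python3 -m creep '[{"aperture": 0, "d": [0, 0.002, 0]}, {"aperture": 0, "d": [0, 0.002, 0]}]' | egrep 'tcp|wrist'; python3 -c "
from h import *
st();print(inch())"
```

```text
tcp_pos: [0.5368, -0.0017, 0.0909]
wrist_force: [-2.4, -33.3, -8.1]
22.98 [ 0.5368 -0.0017  0.0909] R
 [[ 0.918 -0.096  0.385]
 [-0.098 -0.995 -0.015]
 [ 0.385 -0.024 -0.923]] [-0.258  0.605  2.064  0.775  0.12   0.659] [ -2.4 -33.3  -8.1] 0.0086
[-0.0405  0.0011  0.0909]
```

```bash
python3 -m creep '[{"aperture": 0, "d": [0, 0.003, 0]}, {"aperture": 0, "d": [0, 0.003, 0]}]' | egrep 'tcp|wrist'; python3 -m creep '[{"aperture": 0, "d": [0.012, 0.001, 0.005], "rotvec": [0, 0.03, 0]}, {"aperture": 0, "d": [0.026, 0.001, 0.011], "rotvec": [0, 0.06, 0]}, {"aperture": 0, "d": [0.04, 0.001, 0.017], "rotvec": [0, 0.1, 0]}, {"aperture": 0, "d": [0.055, 0.001, 0.0235], "rotvec": [0, 0.13, 0]}, {"aperture": 0, "d": [0.055, 0.001, 0.0235], "rotvec": [0, 0.13, 0]}]' | egrep 'tcp|wrist|width'; python3 -c "
from h import *
st();print(inch());delta(W(.0815,.001,.088),tilt(30))"
```

```text
tcp_pos: [0.5357, -0.0018, 0.0908]
wrist_force: [-0.8, -24.0, -3.5]
tcp_pos: [0.5937, -0.0077, 0.0904]
wrist_force: [-3.2, -19.7, 15.1]
gripper_width: 0.0088
23.85 [ 0.5937 -0.0077  0.0904] R
 [[ 0.866 -0.097  0.491]
 [-0.099 -0.995 -0.022]
 [ 0.491 -0.03  -0.871]] [-0.251  0.652  2.006  1.772  0.103 -0.323] [ -3.2 -19.7  15.1] 0.0088
[0.0167 0.0011 0.0904]
d [0.0553 0.0006 0.0339] rv [-0.029  0.01  -0.009]
```

```bash
python3 -m creep '[{"aperture": 0, "d": [0.012, 0.001, 0.006]}, {"aperture": 0, "d": [0.025, 0.002, 0.013], "rotvec": [0, 0.01, 0]}, {"aperture": 0, "d": [0.038, 0.002, 0.02], "rotvec": [0, 0.01, 0]}, {"aperture": 0, "d": [0.048, 0.002, 0.026], "rotvec": [0, 0.01, 0]}, {"aperture": 0, "d": [0.048, 0.002, 0.026], "rotvec": [0, 0.01, 0]}]' | egrep 'tcp|wrist|width'; python3 -c "
from h import *
st();print(inch());delta(W(.083,.001,.0895),tilt(30))"
```

```text
tcp_pos: [0.6488, -0.0132, 0.0906]
wrist_force: [0.6, -16.0, 2.7]
gripper_width: 0.0085
24.48 [ 0.6488 -0.0132  0.0906] R
 [[ 0.858 -0.093  0.505]
 [-0.096 -0.995 -0.02 ]
 [ 0.504 -0.031 -0.863]] [-0.237  0.684  1.878  1.037  0.115  0.427] [  0.6 -16.    2.7] 0.0085
[0.072  0.0013 0.0906]
d [0.0089 0.0004 0.0065] rv [-0.032 -0.005 -0.006]
```

```bash
python3 -m creep '[{"aperture": 0, "d": [0.004, 0.001, 0.002]}, {"aperture": 0, "d": [0.006, 0.001, 0.0035]}, {"aperture": 0, "d": [0.006, 0.001, 0.0035]}]' | egrep 'tcp|wrist'; python3 -m creep '[{"aperture": 0, "d": [0.0025, 0, 0.0015]}, {"aperture": 0, "d": [0.0025, 0, 0.0015]}]' | egrep 'tcp|wrist'; python3 -c "
from h import *
print(inch())"
```

```text
tcp_pos: [0.6548, -0.0138, 0.0906]
wrist_force: [-0.7, -14.6, 3.0]
tcp_pos: [0.6563, -0.014, 0.0905]
wrist_force: [-7.6, -15.2, 8.2]
[0.0796 0.0013 0.0905]
```

```bash
python3 -m creep '[{"aperture": 0, "d": [0.0025, 0, 0.0015]}, {"aperture": 0, "d": [0.0025, 0, 0.0015]}]' | egrep 'tcp|wrist'; python3 -m creep '[{"aperture": 0, "d": [0.002, 0, 0.001]}, {"aperture": 0, "d": [0.002, 0, 0.001]}]' | egrep 'tcp|wrist'; python3 -c "
from h import *
print(inch())"
```

```text
tcp_pos: [0.6564, -0.0139, 0.0905]
wrist_force: [-17.0, -17.3, 18.0]
tcp_pos: [0.6569, -0.014, 0.0904]
wrist_force: [-23.0, -19.0, 22.3]
[0.0802 0.0014 0.0904]
```

The till is hard against its stop at home. I unload slightly, open, and withdraw along the tool axis.

```bash
python3 -m creep '[{"aperture": 0, "d": [-0.002, 0, -0.001]}, {"aperture": 0.03, "d": [-0.002, 0, -0.001]}, {"aperture": 0.03, "d": [-0.002, 0, -0.001]}]' | egrep 'tcp|wrist|width'; python3 -m creep '[{"aperture": 0.03, "d": [0, 0, -0.01]}, {"aperture": 0.03, "d": [0, 0, -0.03]}, {"aperture": 0.03, "d": [0, 0, -0.06]}, {"aperture": 0.03, "d": [0, 0, -0.1]}, {"aperture": 0.03, "d": [0, 0, -0.14]}]' | egrep 'tcp|wrist|width'; python3 -m creep '[{"aperture": 0.03}]' >/dev/null; python3 - <<'E'
from h import *
st();print(inch())
f=arm.grab_frame('wrist');cv2.imwrite('pics/p.png',f);g=f.astype(int).sum(2)
# till front edge: pale-to-floor step along chest x, at several y (z=.09); home expects edge at chest x=.030
xs=np.arange(-.02,.08,.002)
for y in(-.12,-.04,.04,.1):
    p=proj("wrist",[W(x,y,.09) for x in xs]).round().astype(int);print(y,[int(g[v,u]) if 0<=u<512 and 0<=v<384 else -1 for u,v in p][::1])
t=arm.grab_frame('top');cv2.imwrite('pics/q.png',t);t=t.astype(int).sum(2)
for y in(-.1,.0,.1):
    p=proj("top",[W(x,y,.09) for x in xs]).round().astype(int);print("top",y,[int(t[v,u]) for u,v in p])
h=cv2.cvtColor(cv2.imread('pics/q.png'),cv2.COLOR_BGR2HSV)
tr=np.array([[.486+a,.357+b,.007] for a,b in((.08,.07),(.08,-.07),(-.08,-.07),(-.08,.07))]);m=np.zeros(h.shape[:2],np.uint8);cv2.fillPoly(m,[np.int32(proj("top",tr))],255)
ys,xx=np.nonzero((h[...,1]<50)&(h[...,2]>90)&(m>0));P=np.array([at("top",(u,v),.019)[:2] for u,v in zip(xx,ys)]);print("key",len(P),P.mean(0) if len(P) else "",P.min(0),P.max(0))
E
```

```text
tcp_pos: [0.657, -0.0072, 0.0875]
wrist_force: [0.2, -0.3, 0.2]
gripper_width: 0.0303
tcp_pos: [0.5868, -0.0062, 0.2088]
wrist_force: [0.0, -0.2, -0.4]
gripper_width: 0.0301
26.73 [ 0.5876 -0.0063  0.2108] R
 [[ 0.864 -0.081  0.498]
 [-0.092 -0.996 -0.003]
 [ 0.496 -0.043 -0.867]] [-0.265  0.399  1.943  0.419  0.319  1.032] [ 0.   0.4 -0.1] 0.0302
[0.0105 0.0018 0.2108]
-0.12 [79, 74, 59, 189, 295, 299, 289, 294, 293, 317, 302, 316, 319, 306, 301, 268, 275, 289, 288, 287, 288, 302, 327, 302, 277, 282, 515, 495, 473, 499, 508, 528, 558, 357, 258, 467, 478, 419, 459, 396, 461, 416, 448, 408, 375, 461, 451, 383, 453, 424]
-0.04 [48, 54, 82, 83, 69, 73, 84, 91, 82, 79, 50, 69, 105, 291, 278, 201, 69, 88, 71, 107, 83, 82, 58, 60, 319, 342, 478, 486, 486, 432, 487, 487, 496, 231, 236, 275, 468, 484, 459, 443, 478, 445, 455, 378, 489, 398, 397, 453, 402, 407]
0.04 [154, 132, 127, 125, 140, 150, 125, 139, 140, 129, 99, 87, 56, 58, 66, 24, 57, 23, 53, 52, 38, 187, 245, 284, 283, 269, 280, 444, 681, 696, 683, 684, 676, 685, 684, 696, 703, 703, 696, 705, 693, 528, 539, 529, 528, 522, 508, 516, 
[... 417 characters left out ...]
48, 329, 329, 169, 190, 190, 299, 299, 308, 308, 306, 306, 306, 295, 295, 297, 292, 293, 293, 301, 268]
top 0.0 [218, 298, 289, 284, 284, 270, 270, 260, 243, 199, 180, 180, 199, 199, 223, 221, 221, 146, 146, 157, 157, 143, 115, 115, 105, 105, 113, 113, 99, 134, 134, 406, 406, 341, 358, 358, 352, 352, 354, 354, 340, 340, 354, 359, 359, 358, 358, 346, 346, 344]
top 0.1 [230, 220, 220, 209, 209, 201, 198, 198, 216, 216, 213, 213, 214, 212, 212, 208, 208, 210, 221, 210, 212, 212, 207, 207, 200, 501, 501, 504, 504, 352, 361, 361, 494, 494, 512, 512, 525, 516, 516, 338, 338, 137, 137, 219, 252, 252, 397, 416, 416, 416]
key 177 [0.50090633 0.36880994] [0.44114697 0.32137984] [0.54964713 0.41911191]
```

```bash
python3 -c "
from h import *
print(arm.finish_job())"
```

```text
the job is handed in; nothing more can be done
None
```

The job is handed in at about 27 s of the 72 allowed: my last camera measurements had the key in the middle of the tray and the till against its back stop, with the arm clear; `finish_job()` returned no verdict.

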